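# Hang the clip tins on the balance rack

### The job

Hang the two loose tins on the balance rack beside the drawing board so that its bar ends level: first the big tin in the notch of the left arm, then the small tin in the free notch of the right arm, next to the tin that is pinned there already. The notches must be felt for: rest each hook lightly on the arm and slide it outwards until it drops fully into its notch, never tipping the bar by more than about 7 degrees (0.125 rad) or pushing on the rack with more than 15 N. Let go of both tins so that they hang still, and leave everything else on the desk alone.

Things in the scene. Friction and masses are not known exactly. Their poses are not given: they have to be found in the camera images.
- rack: fixed stand of the balance rack: base plate 130 x 170 x 12 mm, post in its middle; origin: centre of the base's underside. x points away from the robot at yaw 0, y along the bar to its left arm. Hooks go on with their own x along the rack's x: bring the tin in from the rack's -x side, lip above the rail, tin below the bar, then lower it.
- bar_pivot (a point): pivot axis at the middle of the bar, 225 mm above the rack's origin; the frame turns with the bar (x along the axis, y to the left arm, z up). The bar: a hub 24 x 60 x 30 mm centred here and two flat steel arms, 8 mm thick in x, lower edge at z = -11, upper edge (the rail) at +11 mm; upturned stops about 164 mm out. One free notch in each arm, 16 mm long, 10 deep.
- left_rail (a point): on the bar at rail height, 100 mm left of the pivot (y = +100); turns with the bar, not with the arm. The arms are telescopic and were pulled out by hand: the left notch's centre is anywhere within 10 mm of this point along the arm. The notch itself is not measured.
- right_rail (a point): on the bar at rail height, 80 mm right of the pivot (y = -80); the right notch's centre is anywhere within 10 mm of it along the arm (set apart from the left one), and is not measured. A twin of the small tin is pinned to the right arm 60 mm outside the notch's centre; it swings but stays.
- bar (a joint): tilt of the bar, rad: 0 level, positive = left arm up. A soft spring (3 Nm per rad) centres it: the bar gives about 2 mm (right) to 3.3 mm (left) per N pressed near a notch. Starts at about +0.09 from the pinned tin; with the big tin hung about -0.05, with both about 0. The small tin first, or the tins swapped, tips it too far or out of level.
- tin_big: big steel tin, 66 mm across, 90 tall, with a hook and a wooden grip above; about 440 g. Origin: centre of underside. Grip: 22 (x) by 26 (y) mm, 164 to 202 mm up. Hook: 12 mm wide, strap on the -x side, inner top 150 mm up, gap x = -7 to +7 mm, top plate 14 mm thick, lip on the +x side 14 mm down from the inner top; open downwards, and towards +x between lip and tin.
- big_hook (a point): middle of the big tin's hook, on its inner top (150 mm above the underside); z = +1 mm in the bar's frame when fully in the notch, +11 mm when only on the rail
- tin_small: small steel tin, 44 mm across, 70 tall, with a hook and a wooden grip above; about 200 g. Origin: centre of underside. Grip: 22 (x) by 26 (y) mm, 144 to 182 mm up. Hook: 12 mm wide, strap on the -x side, inner top 130 mm up, gap x = -7 to +7 mm, top plate 14 mm thick, lip on the +x side 14 mm down from the inner top; open downwards, and towards +x between lip and tin.
- small_hook (a point): middle of the small tin's hook, on its inner top (130 mm above the underside); z = +1 mm in the bar's frame when fully in the notch, +11 mm when only on the rail
- drink_can: dark drink can, 66 mm across, 115 tall; leave it alone
- ink_jar: squat glass ink jar with black cap, 52 mm across, 55 tall; leave it alone
- tape_roll: roll of tape lying flat, 90 mm across, 24 high; leave it alone
- eraser: white eraser, 55 x 22 x 13 mm; leave it alone
- mug: white mug, 80 mm across, 92 tall; leave it alone
- coffee_can: copper-brown drink can, 60 mm across, 105 tall; leave it alone
- brush: brush lying flat; leave it alone
Things that resemble listed ones, but are neither listed nor needed, are in the scene too. Leave any green or yellow look-alike of the tin_big alone.

How it is judged:
By the outcome, as a careful person would: the job done as asked, in the order asked, and still so for the second after the job is handed in, with the robot touching nothing.
It also fails if it takes over 72 s, if anything falls off the work surface, if the arm or the gripper's body presses on something with over 40 N, if the wrist force passes 120 N, or if a joint passes its speed limit or range.

### The arm

A 7-joint arm with a two-finger parallel gripper is mounted at the origin on the work surface. World frame = base frame: x ahead of the robot, y to its left, z up, the work surface at z = 0. Lengths are in m, angles in rad, forces in N, time in s.
With the tool pointing down it reaches from about 0.4 to 0.85 m from the base axis. Payload 4.5 kg.
Tool frame: the origin (TCP) lies at the very end of the fingers, on their centre line; the grasp point (between the pads) lies 19 mm behind it; z points along the fingers, x is the direction in which the jaws open and shut, and the axes are right-handed (so a half turn about z gives the same grasp; the last joint's range is limited). The gripper opens to 88 mm and grips with 3 to 60 N. Pads are 18 mm wide; open, the fingers measure 123 mm over their backs; the gripper's body (75 mm by 187 mm) begins 45 mm behind the grasp point.
Start: joints at [1.188, 0.689, -0.195, 1.565, 0.157, 0.902, -0.215], TCP at [0.253, -0.572, 0.239] pointing down, gripper open.
Joint ranges: [-3.01, 3.01], [-0.46, 2.08], [-1.47, 1.51], [0.13, 2.56], [-1, 4.14], [0.04, 2.09], [-2.66, 2.66]. Speed limits (rad/s): [2.57, 2.57, 3.14, 3.14, 3.14, 3.14, 3.14].

### API

Orientations are given as a 3x3 rotation matrix whose columns are the frame's x, y, z axes.
In Python, from rig import * gives the robot as it stands.
- The arm moves only by the shell command python3 -m pendant 'ROWS'. ROWS is JSON, a list of rows, each a list of 3 entries, a list of its own where there are three numbers: the closure, from 0 (fully open) to 1 (shut), then the shift along the tool's x, y, z in m, then the turn about the tool's z in units of 5 degrees (1.0 is 5 degrees). In form: [[gripper, [x, y, z], twist], ...]. A call has 1 to 5 rows; each row shifts and turns the pose as measured when the row begins, along the tool's axes as they then stand; what a row does not reach is not made up. A row lasts 1/12 s, in which the tool goes at most 41.7 mm and 7.16 degrees, less where a joint would pass 70% of its speed; a pose out of reach is approached as far as the arm can. A call with a gripper value outside its range is refused whole. The fingers move at their own pace and stop on an object; the grip force is fixed at half the most. Time passes only in rows, so rows that do not move let the fingers close. It gives the time, the measured TCP pose, the force and the opening at its end, in the units of the state.
- state(): the state, without advancing time (a new reading comes with each control period).
- camera(name): name is "scene" or "top" or "wrist"; returns (picture, depth): 480x640x3 uint8, red, green, blue; 480x640 float32, m along the optical axis (not along the pixel's ray), 0 where there is no reading.
- camera_params(name): a dict with "fovy" (degrees; the focal length in pixels is half the picture's height over the tangent of half this angle, whatever the lens; pixels are square), "cx", "cy" (the principal point, pixels), "dist" ([k1, k2, p1, p2, k3] as OpenCV has them; the pictures are not rectified), "world_from_camera" (4x4, takes a point from camera to world coordinates). Camera axes: x right, y up, looking along -z (the intrinsics and any distortion apply to the point x, -y, -z); pixel columns grow to the right and rows downward; lengths in m; the calibration is good to about 2 mm. A picture is of the moment at which its call begins: read the wrist's pose just before it. camera_params takes no time and is no camera call; for the wrist camera it gives the pose at the moment of the call.
- close_job(): hands the job in, once; it reports no verdict.
The state is a dict: "time_s": time; "qpos": joint angles; "qd": joint speeds; "tau": joint torques, N m; "position": TCP position; "eef_rot": TCP orientation; "contact_force": force on the tool from outside, world axes, zero at the start; "torque": the same for the moment, N m; "grip_width": finger opening in m.
Only numpy, scipy, OpenCV 4.12 (cv2) and the standard library are available. Lean on these libraries where they do the work, as an engineer would, in place of code of your own. Each camera call takes 0.05 s, during which the arm holds its last target. There are 200 camera calls.

## Working session

There is one attempt and no reset: what is moved stays moved. The work goes in short steps, Python scripts to look and compute and a shell command to move; the robot and the scene stay as the last step left them, time stands still between calls to the robot, and variables do not carry over. Pictures are saved under pics/ and viewed, about 8 in all and at most 12, crops included, and the job is handed in when it is done.

```bash
mkdir -p pics; ls
cat > h.py <<'E'
from rig import *
import numpy as np, cv2
def K(p):
    f=240/np.tan(np.radians(p["fovy"])/2)
    return np.array([[f,0,p["cx"]],[0,f,p["cy"]],[0,0,1.]])
def ray(p,u,v):
    n=cv2.undistortPoints(np.array([[[u,v]]],float),K(p),np.array(p["dist"],float))[0,0]
    T=np.array(p["world_from_camera"]); d=T[:3,:3]@np.array([n[0],-n[1],-1.]); return T[:3,3],d
def onplane(p,u,v,z):
    o,d=ray(p,u,v); return o+d*(z-o[2])/d[2]
def bydepth(p,D,u,v):
    o,d=ray(p,u,v); return o+d*D[int(v),int(u)]
def cloud(p,D):
    vv,uu=np.mgrid[0:480,0:640]
    n=cv2.undistortPoints(np.stack([uu,vv],-1).reshape(-1,1,2).astype(float),K(p),np.array(p["dist"],float))[:,0]
    T=np.array(p["world_from_camera"])
    d=np.c_[n[:,0],-n[:,1],-np.ones(len(n))]@T[:3,:3].T
    P=(T[:3,3]+d*D.reshape(-1,1)).reshape(480,640,3); P[D==0]=np.nan
    return P
def proj(p,X):
    T=np.linalg.inv(np.array(p["world_from_camera"])); c=T[:3,:3]@np.asarray(X)+T[:3,3]
    return cv2.projectPoints(np.array([[c[0],-c[1],-c[2]]]),np.zeros(3),np.zeros(3),K(p),np.array(p["dist"],float))[0].ravel()
def grab(name,tag):
    p=camera_params(name); a,D=camera(name); cv2.imwrite(f"pics/{tag}.png",a[...,::-1]); np.savez(f"pics/{tag}.npz",a=a,D=D); return p,a,D
E
python3 - <<'E'
from h import *
s=state(); print(s["time_s"],s["position"],np.round(s["eef_rot"],3).tolist(),s["contact_force"],s["grip_width"])
for n in("scene","top"):
    p,a,D=grab(n,n+"0"); print(n,p["fovy"],p["cx"],p["cy"],p["dist"],np.round(p["world_from_camera"],3).tolist())
E
```

```text
pics
0.0 [ 0.25270481 -0.57092652  0.23789245] [[0.405, -0.914, -0.001], [-0.914, -0.405, 0.002], [-0.002, 0.0, -1.0]] [ 0.29345335  0.17622517 -0.15964849] 0.08811943058124128
scene 50.659859485691186 318.914427104171 234.1479003461056 [-0.13684125  0.          0.          0.          0.        ] [[0.836, -0.392, 0.383, 0.942], [0.548, 0.577, -0.606, -0.603], [0.017, 0.717, 0.697, 0.835], [0.0, 0.0, 0.0, 1.0]]
top 44.602876002159704 320.8178811702631 237.93590876870246 [-0.12069744  0.          0.          0.          0.        ] [[-0.007, 0.993, -0.114, 0.407], [-1.0, -0.006, 0.006, 0.012], [0.005, 0.114, 0.993, 1.51], [0.0, 0.0, 0.0, 1.0]]
```

View pics/scene0.png

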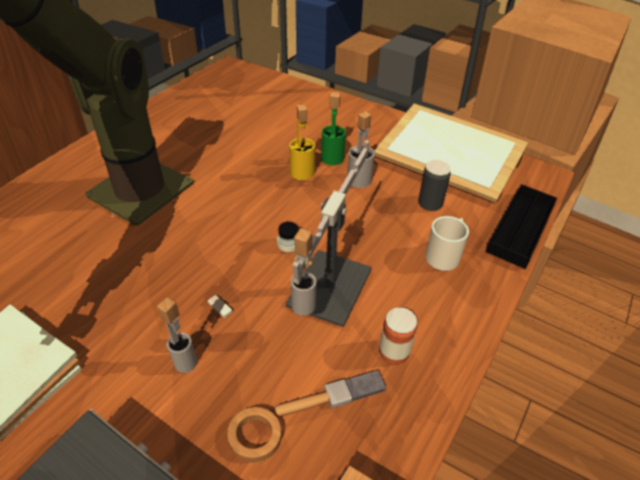

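View pics/top0.png

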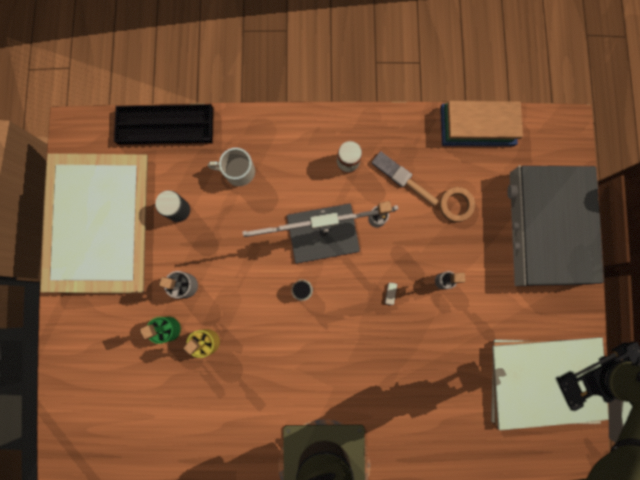

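Scene: big grey tin at scene (361,165) / top (180,285). Its look-alikes are green (333,145) / (163,330) and yellow (302,158) / (202,344). The small tin is at scene (181,350) / top (447,281), and its twin is pinned at top (380,213). The rack hub is at top (325,220). I choose the plain steel ones.

Run:
```python
from h import *
ims=[]
for n in("top","scene"):
    p=camera_params(n); z=np.load(f"pics/{n}0.npz"); P=cloud(p,z["D"]); a=z["a"].astype(int)
    hsv=cv2.cvtColor(z["a"],cv2.COLOR_RGB2HSV)
    def rep(nm,lo,hi,zlo,zhi):
        m=np.all((P>np.array([*lo,zlo]))&(P<np.array([*hi,zhi])),-1)
        q=P[m]; 
        if len(q)<4: print(n,nm,len(q));return
        r=cv2.minAreaRect(q[:,:2].astype(np.float32)*1000)
        print(n,nm,len(q),"med",np.round(np.median(q,0),4),"min",np.round(q.min(0),3),"max",np.round(q.max(0),3),"rect",np.round(r[0],1),np.round(r[1],1),round(r[2],1))
    b=onplane(p,*((180,285) if n=="top" else (361,165)),.09); s=onplane(p,*((447,281) if n=="top" else (181,345)),.07)
    print(b,s)
    for nm,lo,hi in(("big",(.2,.27),(.37,.45)),("small",(.2,-.38),(.37,-.2))):
        for zl,zh in((.02,.085),(.09,.14),(.14,.172),(.172,.19),(.19,.215)):
            rep(f"{nm} {zl}",lo,hi,zl,zh)
    rep("base",(.2,-.2),(.6,.2),.008,.02)
    rep("bar",(.3,-.25),(.6,.25),.2,.26)
    ims.append([cv2.resize(z["a"][y:y+70,x:x+70],(380,380),interpolation=cv2.INTER_CUBIC) for x,y in (((145,250),(412,248)) if n=="top" else ((330,110),(145,300)))])
cv2.imwrite("pics/crop1.png",np.vstack([np.hstack(i) for i in ims])[:, :,::-1][::1])
im=cv2.imread("pics/crop1.png"); cv2.imwrite("pics/crop1.png",cv2.resize(im,(600,600)))
```

```text
[0.45605248 0.3475103  0.09      ] [ 0.46238493 -0.30819498  0.07      ]
top big 0.02 690 med [0.3323 0.3659 0.0765] min [0.284 0.27  0.021] max [0.37  0.423 0.085] rect [329.6 347.3] [163.8  62. ] 74.5
top big 0.09 126 med [0.34   0.3676 0.0935] min [0.283 0.272 0.09 ] max [0.369 0.425 0.14 ] rect [328.7 348.7] [164.8  63. ] 74.3
top big 0.14 33 med [0.3433 0.3866 0.1584] min [0.304 0.283 0.14 ] max [0.359 0.395 0.172] rect [330.3 339.5] [114.8  25.5] 72.9
top big 0.172 51 med [0.3397 0.3843 0.1811] min [0.301 0.284 0.172] max [0.362 0.399 0.189] rect [331.  340.5] [118.   30.7] 73.3
top big 0.19 258 med [0.3334 0.383  0.201 ] min [0.3   0.281 0.19 ] max [0.363 0.412 0.209] rect [331.5 347.2] [136.3  30.6] 71.8
top small 0.02 0
top small 0.09 0
top small 0.14 0
top small 0.172 0
top small 0.19 0
top base 1833 med [ 0.5564 -0.0075  0.012 ] min [ 0.2   -0.199  0.008] max [0.6   0.198 0.02 ] rect [400.1  -0.8] [397.3 398.5] 89.7
top bar 683 med [0.5811 0.0256 0.239 ] min [ 0.558 -0.064  0.203] max [0.6   0.175 0.253] rect [581.5  55.9] [ 31.1 240.9] 3.9
[0.4850552  0.30628297 0.09     
[... 355 characters left out ...]
[0.301 0.281 0.142] max [0.363 0.405 0.172] rect [335.1 343.5] [129.8  26.4] 68.1
scene big 0.172 135 med [0.3385 0.3807 0.1814] min [0.3   0.279 0.172] max [0.361 0.4   0.19 ] rect [336.3 340.7] [126.8  31.9] 65.7
scene big 0.19 166 med [0.3319 0.3437 0.1998] min [0.3  0.28 0.19] max [0.363 0.413 0.205] rect [331.8 346.7] [135.9  32.9] 72.7
scene small 0.02 0
scene small 0.09 0
scene small 0.14 0
scene small 0.172 0
scene small 0.19 0
scene base 1265 med [0.5505 0.0086 0.0116] min [ 0.408 -0.191  0.008] max [0.6   0.084 0.02 ] rect [511.5 -51.8] [289.3 181. ] 83.8
scene bar 780 med [0.5821 0.0336 0.239 ] min [ 0.557 -0.137  0.215] max [0.6   0.177 0.259] rect [583.2  20.1] [ 33.3 316.2] 3.5
```

View pics/crop1.png

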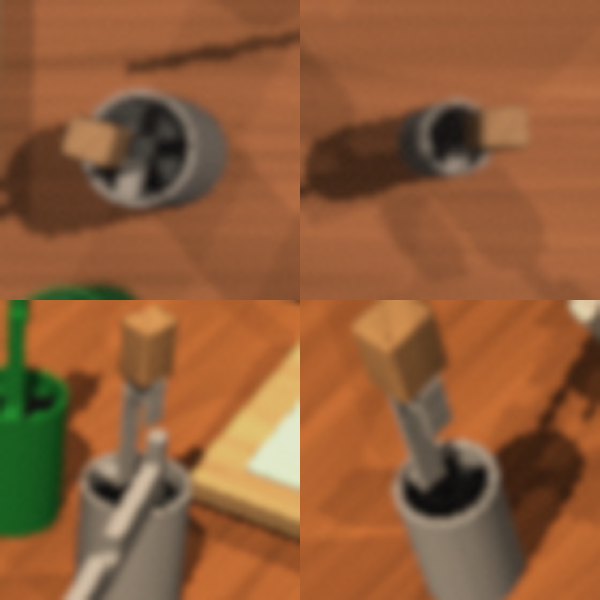

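```bash
cat > m.py <<'E'
from h import *
def rep(n,P,nm,lo,hi,zlo,zhi,mask=None):
    m=np.all((P>np.array([*lo,zlo]))&(P<np.array([*hi,zhi])),-1)
    if mask is not None: m&=mask
    k,l,st,c=cv2.connectedComponentsWithStats(m.astype(np.uint8)); 
    if k<2: print(n,nm,0);return
    m=l==1+np.argmax(st[1:,4]); q=P[m]
    r=cv2.minAreaRect(q[:,:2].astype(np.float32)*1000)
    print(n,nm,len(q),"med",np.round(np.median(q,0),4),"z",np.round(q[:,2].min(),3),np.round(q[:,2].max(),3),"rect",np.round(r[0],1),np.round(r[1],1),round(r[2],1))
    return q
E
python3 - <<'E'
from m import *
for n in("top","scene"):
    p=camera_params(n); z=np.load(f"pics/{n}0.npz"); P=cloud(p,z["D"])
    for nm,lo,hi,zz in(("big",(.38,.24),(.54,.40),((.05,.095),(.085,.097),(.1,.16),(.165,.197),(.197,.215))),("small",(.40,-.38),(.54,-.2),((.03,.075),(.06,.077),(.08,.135),(.145,.177),(.178,.195)))):
        for zl,zh in zz: rep(n,P,f"{nm} {zl}",lo,hi,zl,zh)
    rep(n,P,"base",(.4,-.15),(.7,.15),.008,.02)
    rep(n,P,"hub",(.53,-.05),(.65,.05),.236,.262)
    q=rep(n,P,"bar",(.5,-.25),(.7,.25),.21,.28)
    c=q[:,:2].mean(0); u,s,v=np.linalg.svd(q[:,:2]-c); d=v[0]*np.sign(v[0,1]); t=(q[:,:2]-c)@d
    print("dir",d,np.degrees(np.arctan2(-d[0],d[1])),c,c+d*t.min(),c+d*t.max())
    for a in np.arange(-.18,.18,.02):
        k=(q[:,1]>a)&(q[:,1]<a+.02)
        if k.sum()>3: print(round(a+.01,2),np.round(np.median(q[k][:,0]),4),np.round(np.percentile(q[k][:,2],90),4),end=" | ")
    print()
E
```

```text
top big 0.05 517 med [0.4565 0.348  0.079 ] z 0.05 0.095 rect [458.4 352.7] [60.2 65.2] 81.2
top big 0.085 59 med [0.4366 0.3611 0.0893] z 0.085 0.095 rect [437.1 363.6] [43.9 20.1] 85.6
top big 0.1 7 med [0.4483 0.3508 0.1267] z 0.106 0.142 rect [448.9 351. ] [2.  2.5] 65.5
top big 0.165 35 med [0.455  0.3424 0.1842] z 0.166 0.197 rect [455.9 342.7] [ 4.5 21.1] 77.5
top big 0.197 111 med [0.459  0.3543 0.2011] z 0.197 0.208 rect [458.3 354.8] [27.3 22. ] 72.4
top small 0.03 209 med [ 0.4654 -0.3045  0.062 ] z 0.03 0.073 rect [ 465.7 -307.5] [42.6 35.3] 10.8
top small 0.06 127 med [ 0.4623 -0.3076  0.065 ] z 0.061 0.076 rect [ 465.7 -307.9] [42.6 34.4] 10.8
top small 0.08 11 med [ 0.4558 -0.3057  0.1183] z 0.096 0.125 rect [ 455.7 -309.4] [11.5  3.2] 70.8
top small 0.145 30 med [ 0.4652 -0.2982  0.1617] z 0.148 0.177 rect [ 466.6 -298.9] [21.5  4. ] 0.5
top small 0.178 96 med [ 0.4668 -0.3108  0.1809] z 0.178 0.188 rect [ 465.9 -310.3] [26.9 20.7] 88.6
top base 1750 med [ 0.568  -0.0049  0.0122] z 0.008 0.02 rect [572.9  -5. ] [ 89.6 169.7] 9.8
top hub 334 med [0.5916 0.0037 0.2395] 
[... 1738 characters left out ...]
] 10.4
scene hub 350 med [ 0.5913 -0.0014  0.2392] z 0.236 0.244 rect [591.5   6.9] [26.7 86.3] 8.9
scene bar 1967 med [ 0.6046 -0.0329  0.2372] z 0.21 0.279 rect [590.2   4.1] [ 46.5 350.4] 6.7
dir [-0.17651093  0.98429868] 10.166596819199455 [ 0.60049657 -0.03908853] [ 0.62362098 -0.16803992] [0.5617249  0.17711848]
-0.17 0.6206 0.2362 | -0.15 0.6177 0.2754 | -0.13 0.623 0.277 | -0.11 0.6133 0.2264 | -0.09 0.61 0.2287 | -0.07 0.605 0.2307 | -0.05 0.6023 0.2328 | -0.03 0.6006 0.2384 | -0.01 0.6002 0.2398 | 0.01 0.5934 0.2419 | 0.03 0.5875 0.2417 | 0.05 0.5844 0.2412 | 0.07 0.5814 0.2429 | 0.09 0.5781 0.2442 | 0.11 0.573 0.2462 | 0.13 0.5704 0.2478 | 0.15 0.5669 0.2501 | 0.17 0.5634 0.2649 |
```

```bash
cat > d.py <<'E'
import sys
from h import *
# d.py x y z yaw(deg of tool x in world) -> tool-frame delta
def rackpt(y): return np.array([.592,-.003])+y*np.array([-np.sin(np.radians(10)),np.cos(np.radians(10))])
s=state(); R=np.array(s["eef_rot"]); p=np.array(s["position"])
yaw=np.degrees(np.arctan2(R[1,0],R[0,0]))
print("t",round(s["time_s"],2),"p",np.round(p,4),"yaw",round(yaw,2),"tilt",np.round(R[:2,2],3),"F",np.round(s["contact_force"],2),"M",np.round(s["torque"],2),"w",round(s["grip_width"],4))
if len(sys.argv)>3:
    t=np.array([float(a) for a in sys.argv[1:4]]); print("delta tool mm",np.round(R.T@(t-p)*1000,1), "twist", round(-(((float(sys.argv[4])-yaw)+180)%360-180)/5,2) if len(sys.argv)>4 else "")
E
python3 -m pendant '[[0,[0,-0.04,-0.03],-1.4],[0,[0,-0.04,-0.03],-1.4],[0,[0,-0.04,-0.03],-1.4],[0,[0,-0.03,0],-1.4],[0,[0,0,0],-1.4]]' && python3 -m pendant '[[0,[0,0,0],-1.4],[0,[0,0,0],-1.4],[0,[0,0,0],-0.2],[0,[0,0,0],0]]'
python3 d.py 0.458 0.355 0.31 -15.5
```

```text
time_s: 0.52
position: [0.3672, -0.4912, 0.3188]
eef_rot: [[0.862, -0.507, -0.008], [-0.507, -0.862, 0.008], [-0.011, -0.003, -1.0]]
contact_force: [0.1, 1.2, -0.4]
grip_width: 0.0881
time_s: 0.85
position: [0.3706, -0.4878, 0.319]
eef_rot: [[0.964, -0.265, -0.007], [-0.265, -0.964, 0.009], [-0.009, -0.007, -1.0]]
contact_force: [0.1, -1.0, 0.7]
grip_width: 0.0886
t 0.85 p [ 0.3706 -0.4878  0.319 ] yaw -15.36 tilt [-0.007  0.009] F [ 0.1  -1.01  0.73] M [-0.01 -0.06 -0.01] w 0.0886
delta tool mm [-138.9 -835.7   16.3] twist 0.03
```

```bash
for i in 1; do
python3 -m pendant '[[0,[-0.002,-0.041,0],0],[0,[-0.002,-0.041,0],0],[0,[-0.002,-0.041,0],0],[0,[-0.004,-0.041,0],0],[0,[-0.006,-0.041,0],0]]' >/dev/null && python3 -m pendant '[[0,[-0.006,-0.041,0],0],[0,[-0.006,-0.041,0],0],[0,[-0.006,-0.041,0],0],[0,[-0.006,-0.041,0],0],[0,[-0.006,-0.041,0],0]]' >/dev/null && python3 -m pendant '[[0,[-0.008,-0.04,0],0],[0,[-0.008,-0.04,0],0],[0,[-0.008,-0.04,0],0],[0,[-0.008,-0.04,0],0],[0,[-0.008,-0.04,0],0]]' >/dev/null ; done
python3 d.py 0.458 0.3545 0.30 -15.5
```

```text
t 2.1 p [0.4692 0.1189 0.3166] yaw -20.55 tilt [-0.013  0.002] F [0.35 0.38 0.53] M [-0.07 -0.12 -0.  ] w 0.0883
delta tool mm [ -92.9 -216.7   17.3] twist -1.01
```

```bash
python3 -m pendant '[[0,[-0.017,-0.037,0.002],-0.2],[0,[-0.017,-0.037,0.002],-0.3],[0,[-0.017,-0.037,0.002],-0.3],[0,[-0.016,-0.036,0.002],-0.2],[0,[-0.01,-0.03,0.002],-0.2]]' >/dev/null && python3 -m pendant '[[0,[-0.008,-0.015,0.002],-0.2],[0,[0,0,0],0],[0,[0,0,0],0]]' >/dev/null
python3 d.py 0.458 0.3545 0.255 -15.5
python3 - <<'E'
from h import *
p,a,D=grab("wrist","w1"); print(p["dist"],p["fovy"])
P=cloud(p,D); m=(P[...,2]>.19)&(P[...,2]<.21)&(np.abs(P[...,0]-.458)<.04)&(np.abs(P[...,1]-.3545)<.04)
q=P[m]; print(len(q)); 
if len(q)>5:
    r=cv2.minAreaRect(q[:,:2].astype(np.float32)*1000); print(r,np.median(q,0))
E
```

```text
t 2.77 p [0.4461 0.3444 0.3029] yaw -14.33 tilt [-0.014  0.007] F [ 0.74 -1.11  0.64] M [-0.09 -0.1  -0.05] w 0.0883
delta tool mm [  9.7 -12.6  47.8] twist 0.23
[0.02213096 0.         0.         0.         0.        ] 65.5257243589171
1201
((458.8053894042969, 356.141845703125), (26.314878463745117, 22.009517669677734), 74.02570343017578) [0.45914088 0.35773849 0.20067219]
```

View pics/w1.png

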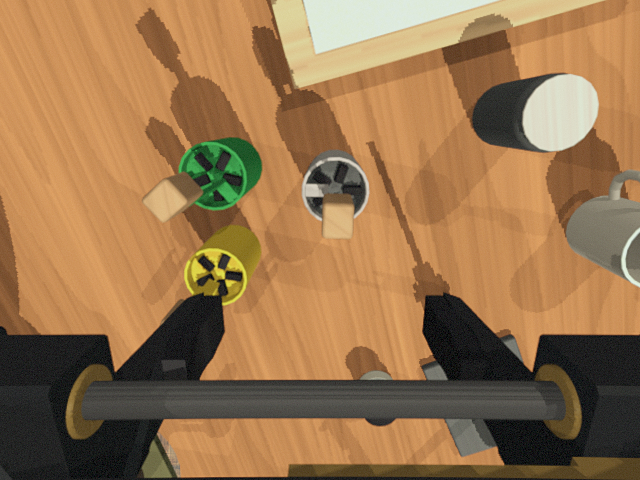

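```bash
python3 -m pendant '[[0.4,[0.006,-0.008,0.005],0.3],[0.4,[0.004,-0.005,0.01],0.1],[0.4,[0.001,-0.001,0.015],0],[0.4,[0,0,0.01],0],[0.4,[0,0,0],0]]' >/dev/null 
python3 d.py 0.4585 0.3555 0.168 -16
```

```text
t 3.23 p [0.4666 0.3475 0.2597] yaw -17.59 tilt [-0.011  0.002] F [-0.15 -0.91 -0.64] M [-0.11 -0.05  0.02] w 0.0566
delta tool mm [-9.1 -5.3 91.8] twist -0.32
```

```bash
python3 -m pendant '[[0.4,[-0.005,-0.003,0.02],-0.2],[0.4,[-0.002,-0.001,0.015],0],[0.4,[0,0,0],0],[0.4,[0,0,0],0]]' >/dev/null 
python3 d.py 0.4585 0.3555 0.168 -16
```

```text
t 3.57 p [0.4636 0.35   0.2231] yaw -17.05 tilt [-0.01  -0.001] F [-0.22  0.01  0.21] M [-0.03 -0.05 -0.03] w 0.0527
delta tool mm [-6.  -3.9 55.1] twist -0.21
```

```bash
python3 -m pendant '[[0.4,[-0.005,-0.003,0.01],-0.2],[0.4,[-0.002,-0.002,0.012],-0.1],[0.4,[0,0,0.01],0],[0.4,[0,0,0],0]]' >/dev/null 
python3 d.py 0.4585 0.3555 0.168 -16
```

```text
t 3.9 p [0.4595 0.3575 0.1908] yaw -15.54 tilt [-0.006  0.002] F [ 0.16 -0.82 -0.76] M [-0.01 -0.06 -0.01] w 0.053
delta tool mm [-0.3  2.2 22.8] twist 0.09
```

```bash
python3 -m pendant '[[0.4,[0,0.001,0.012],0.1],[0.4,[0,0,0.009],0],[0.4,[0,0,0],0],[0.4,[0,0,0],0]]' >/dev/null 
python3 d.py 0.4585 0.3555 0.168 -16
python3 -m pendant '[[1,[0,0,0],0],[1,[0,0,0],0],[1,[0,0,0],0],[1,[0,0,0],0],[1,[0,0,0],0]]' >/dev/null 
python3 d.py 0.4585 0.3555 0.168 -16
```

```text
t 4.23 p [0.4591 0.357  0.1684] yaw -16.01 tilt [-0.006  0.002] F [-0.12 -0.73 -0.46] M [-0.02 -0.13  0.01] w 0.0526
delta tool mm [-0.2  1.6  0.4] twist -0.0
t 4.65 p [0.4599 0.358  0.1703] yaw -16.01 tilt [-0.004  0.004] F [ 0.44 -0.8  -2.02] M [0.1  0.13 0.  ] w 0.0216
delta tool mm [-0.7  2.8  2.3] twist -0.0
```

```bash
cat >> d.py <<'E'
c,s_=np.cos(np.radians(10)),np.sin(np.radians(10)); A=np.array([[c,s_,0],[-s_,c,0],[0,0,1]])
print("TCP in rack mm",np.round(A@(p-[.592,-.003,0])*1000,1), "F rack",np.round(A@np.array(s["contact_force"]),2))
E
python3 -m pendant '[[1,[0,0,-0.01],0],[1,[0,0,-0.025],0],[1,[0,0,-0.03],0],[1,[0,0,-0.03],-0.3],[1,[0,0,-0.02],-0.6]]' >/dev/null
python3 -m pendant '[[1,[0,0.01,-0.005],-0.7],[1,[0,0.02,0],-0.8],[1,[0.005,0.025,0],-0.8],[1,[0.005,0.025,0],-0.8],[1,[0,0.025,0],-0.6]]' >/dev/null
python3 d.py 0.500 0.059 0.291 10
```

```text
t 5.48 p [0.4611 0.254  0.2977] yaw 8.82 tilt [-0.011  0.004] F [ 0.76 -0.2  -4.19] M [-0.04 -0.17  0.03] w 0.0217
delta tool mm [  8.6 198.7   5.5] twist -0.24
TCP in rack mm [-84.3 275.9 297.7] F rack [ 0.71 -0.33 -4.19]
```

```bash
python3 -m pendant '[[1,[0.001,0.03,0],-0.1],[1,[0.001,0.035,0.001],-0.1],[1,[0.001,0.035,0.001],0],[1,[0.001,0.03,0.001],0],[1,[0.001,0.025,0.001],0]]' >/dev/null
python3 -m pendant '[[1,[0,0.015,0],0],[1,[0,0.006,0],0],[1,[0,0,0],0],[1,[0,0,0],0]]' >/dev/null
python3 d.py 0.500 0.059 0.291 10
python3 - <<'E'
from m import *
p,a,D=grab("wrist","w2"); P=cloud(p,D)
for n in("top","scene","wrist"):
    if n!="wrist": p,a,D=grab(n,n+"2"); P=cloud(p,D)
    c,s=np.cos(np.radians(10)),np.sin(np.radians(10)); A=np.array([[c,s,0],[-s,c,0],[0,0,1]])
    Q=(P-np.array([.592,-.003,0]))@A.T
    print(n)
    for y in np.arange(-.15,.17,.015):
        m=(np.abs(Q[...,1]-y)<.007)&(np.abs(Q[...,0])<.03)&(Q[...,2]>.2)&(Q[...,2]<.29)
        q=Q[m]
        if len(q)<3: continue
        zt=np.percentile(q[:,2],95); t=q[q[:,2]>zt-.003]
        print(f"{y:.3f} n{len(q)} top z {zt:.4f} x {np.percentile(t[:,0],5):.4f}..{np.percentile(t[:,0],95):.4f}")
E
```

```text
t 6.23 p [0.4921 0.0622 0.2934] yaw 9.54 tilt [-0.019 -0.007] F [ 0.04 -0.57 -4.69] M [-0.06 -0.15 -0.02] w 0.0217
delta tool mm [7.3 4.4 2.3] twist -0.09
TCP in rack mm [-87.1  81.5 293.4] F rack [-0.06 -0.57 -4.69]
top
-0.150 n15 top z 0.2762 x -0.0048..0.0031
-0.135 n81 top z 0.2790 x -0.0082..0.0083
-0.120 n90 top z 0.2794 x -0.0078..0.0104
-0.105 n30 top z 0.2306 x -0.0024..0.0028
-0.090 n29 top z 0.2320 x -0.0010..0.0046
-0.075 n31 top z 0.2332 x 0.0017..0.0045
-0.060 n28 top z 0.2352 x -0.0023..0.0028
-0.045 n32 top z 0.2347 x -0.0020..0.0051
-0.030 n48 top z 0.2419 x -0.0051..0.0102
-0.015 n91 top z 0.2427 x -0.0092..0.0091
-0.000 n131 top z 0.2428 x -0.0098..0.0119
0.015 n92 top z 0.2453 x -0.0095..0.0113
0.030 n61 top z 0.2458 x -0.0078..0.0094
0.045 n10 top z 0.2433 x 0.0021..0.0041
0.150 n11 top z 0.2539 x 0.0012..0.0041
0.165 n17 top z 0.2539 x -0.0026..-0.0008
scene
-0.150 n251 top z 0.2758 x -0.0083..0.0085
-0.135 n286 top z 0.2779 x -0.0092..0.0089
-0.120 n62 top z 0.2778 x -0.0081..0.0095
-0.105 n28 top z 0.2283 x 0.0015..0.0036
-0.090 n51 top z 0.2297 x -0.0041..0.0
[... 934 characters left out ...]
 n32 top z 0.2289 x -0.0021..0.0032
-0.060 n72 top z 0.2320 x -0.0041..0.0027
-0.045 n53 top z 0.2331 x -0.0033..0.0038
-0.030 n155 top z 0.2381 x -0.0104..0.0105
-0.015 n176 top z 0.2398 x -0.0097..0.0102
-0.000 n170 top z 0.2408 x -0.0114..0.0107
0.015 n94 top z 0.2428 x -0.0109..0.0109
0.030 n38 top z 0.2425 x -0.0115..0.0097
0.045 n32 top z 0.2403 x -0.0040..0.0033
0.060 n43 top z 0.2417 x -0.0045..0.0034
0.075 n35 top z 0.2434 x -0.0039..0.0027
0.090 n45 top z 0.2447 x -0.0047..0.0037
0.105 n16 top z 0.2435 x -0.0033..-0.0001
0.120 n48 top z 0.2464 x -0.0041..0.0033
0.135 n38 top z 0.2484 x -0.0034..0.0025
0.150 n37 top z 0.2499 x -0.0042..0.0028
0.165 n53 top z 0.2635 x -0.0037..0.0025
```

View pics/scene2.png

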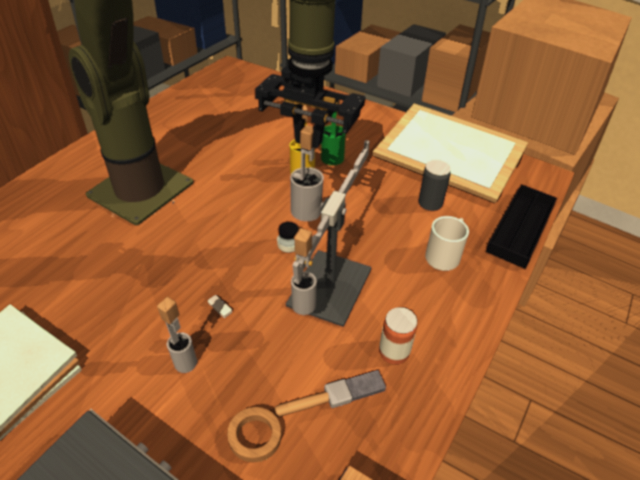

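```bash
python3 -m pendant '[[1,[0.015,0.001,0.002],-0.1],[1,[0.02,0.002,0],0],[1,[0.02,0,0],0],[1,[0.012,0,0],0],[1,[0,0,0],0]]' >/dev/null
python3 -m pendant '[[1,[0,0,0],0]]' >/dev/null; python3 d.py
```

```text
t 6.88 p [0.5581 0.0831 0.2904] yaw 11.14 tilt [-0.02  -0.003] F [-0.97  0.63 -4.32] M [ 0.05 -0.09  0.01] w 0.0216
TCP in rack mm [-18.4  90.7 290.4] F rack [-0.85  0.79 -4.32]
```

```bash
python3 -m pendant '[[1,[0.007,0.008,0],0.2],[1,[0.006,0.006,0],0],[1,[0,0,0],0],[1,[0,0,0],0]]' >/dev/null; python3 d.py
```

```text
t 7.22 p [0.5721 0.072  0.2901] yaw 10.27 tilt [-0.023 -0.004] F [-0.03 -0.61 -5.18] M [-0.05 -0.16 -0.03] w 0.0219
TCP in rack mm [ -6.5  77.4 290.1] F rack [-0.14 -0.59 -5.18]
```

```bash
python3 -m pendant '[[1,[0.006,0,0.001],0],[1,[0.001,0,0.006],0],[1,[0,0,0.007],0],[1,[0,0,0],0]]' >/dev/null; python3 d.py; python3 -m pendant '[[1,[0,0,0],0]]' >/dev/null; python3 d.py
```

```text
t 7.55 p [0.5788 0.0723 0.2748] yaw 10.19 tilt [-0.023 -0.005] F [ 0.06  0.11 -3.8 ] M [-0.08 -0.22  0.04] w 0.0214
TCP in rack mm [1.000e-01 7.650e+01 2.748e+02] F rack [ 0.08  0.1  -3.8 ]
t 7.63 p [0.5784 0.0723 0.2743] yaw 10.21 tilt [-0.024 -0.005] F [-0.44  0.15 -3.97] M [ 0.04 -0.12  0.05] w 0.0215
TCP in rack mm [ -0.3  76.6 274.3] F rack [-0.41  0.23 -3.97]
```

```bash
for k in 1 ; do python3 -m pendant '[[1,[0,0,0.005],0],[1,[0,0,0.003],0],[1,[0,0,0],0]]' >/dev/null; python3 d.py; python3 -m pendant '[[1,[0,0,0.003],0],[1,[0,0,0],0]]' >/dev/null; python3 d.py;  python3 -m pendant '[[1,[0,0,0.002],0],[1,[0,0,0],0]]' >/dev/null; python3 d.py; done
```

```text
t 7.88 p [0.5776 0.0725 0.2652] yaw 10.24 tilt [-0.025 -0.005] F [-0.01  0.45 -4.52] M [-0.02 -0.17  0.03] w 0.0217
TCP in rack mm [ -1.   76.8 265.2] F rack [ 0.07  0.45 -4.52]
t 8.05 p [0.5775 0.0725 0.2618] yaw 10.25 tilt [-0.025 -0.005] F [-0.45  0.19 -4.49] M [-0.08 -0.18 -0.02] w 0.0217
TCP in rack mm [ -1.2  76.9 261.8] F rack [-0.41  0.27 -4.49]
t 8.22 p [0.5776 0.0729 0.26  ] yaw 10.26 tilt [-0.024 -0.004] F [-0.35 -0.05 -3.64] M [-0.11 -0.14  0.02] w 0.0219
TCP in rack mm [ -1.   77.2 260. ] F rack [-0.36  0.01 -3.64]
```

```bash
python3 -m pendant '[[1,[0.001,0,0.003],0],[1,[0.001,0,0],0]]' >/dev/null; python3 d.py; python3 -m pendant '[[1,[0,0,0.002],0],[1,[0,0,0],0]]' >/dev/null; python3 d.py;  python3 -m pendant '[[1,[0,0,0],0]]' >/dev/null; python3 d.py
```

```text
t 8.38 p [0.5793 0.0734 0.2573] yaw 10.27 tilt [-0.024 -0.004] F [ 0.27 -0.3  -1.86] M [-0.11  0.05 -0.  ] w 0.0218
TCP in rack mm [  0.8  77.5 257.3] F rack [ 0.21 -0.34 -1.86]
t 8.55 p [0.5798 0.0737 0.2558] yaw 10.27 tilt [-0.023 -0.004] F [-1.42 -1.12 -1.54] M [-0.15  0.13 -0.01] w 0.0217
TCP in rack mm [  1.3  77.7 255.8] F rack [-1.6  -0.85 -1.54]
t 8.63 p [0.5798 0.0737 0.2559] yaw 10.27 tilt [-0.023 -0.004] F [-1.45 -0.34 -1.75] M [-0.1   0.08  0.01] w 0.0218
TCP in rack mm [  1.3  77.7 255.9] F rack [-1.49 -0.09 -1.75]
```

```bash
s(){ python3 d.py | tail -1; }
python3 -m pendant '[[1,[-0.0015,-0.002,0],0],[1,[0,-0.002,0],0]]' >/dev/null; python3 d.py
python3 -m pendant '[[1,[0,-0.002,0],0],[1,[0,-0.002,0],0]]' >/dev/null; python3 d.py
python3 -m pendant '[[1,[0,-0.002,0],0],[1,[0,-0.002,0],0]]' >/dev/null; python3 d.py
```

```text
t 8.8 p [0.5785 0.0761 0.2562] yaw 10.17 tilt [-0.021 -0.006] F [ 0.11 -1.34 -1.44] M [-0.38 -0.07 -0.01] w 0.0218
TCP in rack mm [  0.5  80.2 256.2] F rack [-0.13 -1.34 -1.44]
t 8.97 p [0.5782 0.0795 0.2563] yaw 10.12 tilt [-0.02  -0.007] F [ 0.84 -0.62 -1.83] M [-0.24 -0.15  0.02] w 0.0217
TCP in rack mm [  0.7  83.6 256.3] F rack [ 0.72 -0.75 -1.83]
t 9.13 p [0.5777 0.0836 0.2564] yaw 10.1 tilt [-0.019 -0.007] F [-0.56 -1.7  -1.84] M [-0.29 -0.18  0.  ] w 0.022
TCP in rack mm [  0.9  87.8 256.4] F rack [-0.85 -1.58 -1.84]
```

```bash
python3 -m pendant '[[1,[0,-0.002,0.001],0],[1,[0,-0.002,0],0]]' >/dev/null; python3 d.py
python3 -m pendant '[[1,[0,-0.002,0.0005],0],[1,[0,-0.002,0],0]]' >/dev/null; python3 d.py
python3 -m pendant '[[1,[0,-0.002,0.0005],0],[1,[0,-0.002,0],0]]' >/dev/null; python3 d.py
```

```text
t 9.3 p [0.577  0.0879 0.2553] yaw 10.1 tilt [-0.019 -0.007] F [ 0.15 -1.99 -2.39] M [-0.3  -0.19  0.01] w 0.0218
TCP in rack mm [  1.   92.1 255.3] F rack [-0.2  -1.99 -2.39]
t 9.47 p [0.5763 0.0923 0.2547] yaw 10.11 tilt [-0.019 -0.007] F [-0.24 -1.52 -1.98] M [-0.32 -0.26  0.06] w 0.022
TCP in rack mm [  1.1  96.6 254.7] F rack [-0.5  -1.46 -1.98]
t 9.63 p [0.5755 0.0967 0.2542] yaw 10.12 tilt [-0.019 -0.008] F [ 0.11 -1.6  -1.36] M [-0.36 -0.19  0.01] w 0.0216
TCP in rack mm [  1.1 101.1 254.2] F rack [-0.17 -1.6  -1.36]
```

```bash
python3 -m pendant '[[1,[0,-0.002,0],0],[1,[0,-0.001,0],0]]' >/dev/null; python3 d.py
python3 -m pendant '[[1,[0,-0.002,0],0],[1,[0,-0.001,0],0]]' >/dev/null; python3 d.py
```

```text
t 9.8 p [0.5749 0.1005 0.2542] yaw 10.15 tilt [-0.019 -0.007] F [ 0.98 -0.92 -1.89] M [-0.31 -0.23 -0.03] w 0.0216
TCP in rack mm [  1.1 104.9 254.2] F rack [ 0.81 -1.08 -1.89]
t 9.97 p [0.5742 0.104  0.2542] yaw 10.16 tilt [-0.019 -0.007] F [ 0.46 -1.02 -1.39] M [-0.26 -0.13 -0.02] w 0.0218
TCP in rack mm [  1.1 108.4 254.2] F rack [ 0.28 -1.09 -1.39]
```

```bash
python3 -m pendant '[[1,[0,-0.002,0],0],[1,[0,-0.001,0],0]]' >/dev/null; python3 d.py
python3 -m pendant '[[1,[0,-0.001,0],0],[1,[0,-0.001,0],0]]' >/dev/null; python3 d.py
```

```text
t 10.13 p [0.5732 0.1077 0.2539] yaw 10.17 tilt [-0.02  -0.006] F [ 0.5   0.03 -4.5 ] M [-0.03 -0.12  0.01] w 0.022
TCP in rack mm [  0.7 112.2 253.9] F rack [ 0.5  -0.06 -4.5 ]
t 10.3 p [0.5726 0.1089 0.2532] yaw 10.17 tilt [-0.021 -0.008] F [ 1.54 -3.78 -4.85] M [-0.8  -0.53 -0.03] w 0.0216
TCP in rack mm [  0.3 113.5 253.2] F rack [ 0.86 -3.99 -4.85]
```

```bash
python3 -m pendant '[[1,[0,0.002,0.001],0],[1,[0,0,0.001],0]]' >/dev/null; python3 d.py
python3 -m pendant '[[1,[0,0.0,0.002],0],[1,[0,0,0.001],0]]' >/dev/null; python3 d.py
cat > tilt.py <<'E'
import sys
from m import *
c,s=np.cos(np.radians(10)),np.sin(np.radians(10)); A=np.array([[c,s,0],[-s,c,0],[0,0,1]])
for n in("scene","top"):
    p,a,D=grab(n,n+sys.argv[1]); Q=(cloud(p,D)-np.array([.592,-.003,0]))@A.T
    def prof(ys):
        o=[]
        for y in ys:
            q=Q[(np.abs(Q[...,1]-y)<.003)&(np.abs(Q[...,0])<.006)&(Q[...,2]>.2)&(Q[...,2]<.26)]
            if len(q)>2: o.append((round(y*1000),round(np.percentile(q[:,2],92)*1000,1)))
        return o
    r=prof(np.arange(-.112,-.03,.006)); l=prof(np.arange(.04,.16,.006)); h=prof(np.arange(-.024,.025,.006))
    for nm,o in(("R",r),("L",l),("hub",h)):
        if len(o)>3: print(n,nm,"slope",round(np.polyfit(*zip(*o),1)[0],3),o)
E
python3 tilt.py 3
```

```text
t 10.47 p [0.5728 0.1074 0.2509] yaw 10.18 tilt [-0.021 -0.007] F [ 0.41 -1.39 -2.58] M [-0.08 -0.18 -0.03] w 0.0216
TCP in rack mm [  0.3 112.1 250.9] F rack [ 0.17 -1.44 -2.58]
t 10.63 p [0.5727 0.1079 0.2477] yaw 10.19 tilt [-0.021 -0.006] F [-0.33 -0.84 -1.86] M [-0.27 -0.26  0.02] w 0.0215
TCP in rack mm [2.000e-01 1.125e+02 2.477e+02] F rack [-0.47 -0.77 -1.86]
scene R slope 0.036 [(-106, np.float64(232.0)), (-100, np.float64(234.9)), (-94, np.float64(234.5)), (-88, np.float64(236.2)), (-82, np.float64(235.1)), (-76, np.float64(224.4)), (-70, np.float64(225.4)), (-64, np.float64(234.9)), (-58, np.float64(236.1)), (-52, np.float64(235.7)), (-46, np.float64(236.1)), (-40, np.float64(235.5)), (-34, np.float64(235.1))]
scene L slope 0.181 [(40, np.float64(237.1)), (46, np.float64(238.0)), (52, np.float64(237.6)), (58, np.float64(236.9)), (64, np.float64(237.3)), (70, np.float64(237.8)), (76, np.float64(238.4)), (82, np.float64(237.6)), (88, np.float64(238.4)), (94, np.float64(257.2)), (100, np.float64(257.8)), (106, np.float64(235.8))]
scene hub slope 0.015 [(-24, np.float64(240.8)), (-18, np.float64(241.0)), (-12, np.float64(240.9)), (-6, np.float64(240.3)), (0, np.float64(241.0)), (6, np.float64(241.0)), (12, np.float64(241.1)), (18, np.float64(242.0)), (24, np.float64(241.1))]
top R slope 0.006 [(-112, np.float64(236.1)), (-106, np.float64(236.2)), (-100, np.float64(238.6)), (-94, np.float64(236.9)), (-88, np.float64(235.5)), (-82, np.float64(239.1)), (-76, np.float64(226.9)), (-70, np.float64(228.8)), (-64, np.float64(235.4)), (-58, np.float64(236.2)), (-52, np.float64(239.3)), (-46, np.float64(236.0)), (-40, np.float64(237.5)), (-34, np.float64(237.2))]
top hub slope 0.05 [(-24, np.float64(241.5)), (-18, np.float64(243.2)), (-12, np.float64(243.1)), (-6, np.float64(243.5)), (0, np.float64(243.1)), (6, np.float64(242.2)), (12, np.float64(242.4)), (18, np.float64(246.1))]
```

```bash
python3 -m pendant '[[1,[0,0.0005,0.002],0],[1,[0,0,0.002],0]]' >/dev/null; python3 d.py
python3 -m pendant '[[1,[0,0.0,0.002],0],[1,[0,0,0],0],[1,[0,0,0],0]]' >/dev/null; python3 d.py
```

```text
t 10.9 p [0.5728 0.1079 0.2442] yaw 10.2 tilt [-0.02  -0.005] F [-0.47 -0.74 -0.92] M [-0.19 -0.11 -0.02] w 0.0218
TCP in rack mm [  0.3 112.5 244.2] F rack [-0.59 -0.64 -0.92]
t 11.15 p [0.5727 0.1078 0.242 ] yaw 10.2 tilt [-0.02  -0.005] F [-0.65 -0.56 -1.26] M [-0.22  0.03  0.01] w 0.0216
TCP in rack mm [  0.3 112.5 242. ] F rack [-0.73 -0.44 -1.26]
```

```bash
python3 -m pendant '[[1,[0,0.0003,0.002],0],[1,[0,0,0],0],[1,[0,0,0],0]]' >/dev/null; python3 d.py
python3 -m pendant '[[0.65,[0,0,0],0],[0.5,[0,0,0],0],[0.5,[0,0,0],0],[0.5,[0,0,0],0]]' >/dev/null; python3 d.py; python3 tilt.py 4 | grep scene
```

```text
t 11.4 p [0.5728 0.1078 0.2403] yaw 10.21 tilt [-0.02  -0.005] F [-0.66 -0.17 -0.34] M [-0.22 -0.01 -0.02] w 0.0216
TCP in rack mm [  0.3 112.4 240.3] F rack [-0.68 -0.05 -0.34]
t 11.73 p [0.5738 0.1089 0.2412] yaw 10.23 tilt [-0.017 -0.003] F [-0.01  0.    0.76] M [-0.04 -0.11  0.01] w 0.0433
TCP in rack mm [  1.5 113.4 241.2] F rack [-0.01  0.01  0.76]
scene R slope -0.082 [(-106, np.float64(245.0)), (-100, np.float64(243.2)), (-94, np.float64(244.3)), (-88, np.float64(243.4)), (-82, np.float64(243.8)), (-76, np.float64(234.3)), (-70, np.float64(231.9)), (-64, np.float64(239.4)), (-58, np.float64(240.3)), (-52, np.float64(240.4)), (-46, np.float64(240.0)), (-40, np.float64(238.9)), (-34, np.float64(238.3))]
scene L slope -0.128 [(40, np.float64(233.8)), (46, np.float64(232.9)), (52, np.float64(232.3)), (58, np.float64(231.9)), (64, np.float64(232.2)), (70, np.float64(230.3)), (76, np.float64(230.6)), (82, np.float64(229.7)), (88, np.float64(229.3)), (94, np.float64(252.6)), (100, np.float64(257.4)), (106, np.float64(227.4)), (112, np.float64(210.0)), (142, np.float64(210.8)), (148, np.float64(223.0)), (154, np.float64(223.6))]
scene hub slope -0.063 [(-24, np.float64(242.1)), (-18, np.float64(242.1)), (-12, np.float64(240.7)), (-6, np.float64(241.3)), (0, np.float64(241.2)), (6, np.float64(240.2)), (12, np.float64(239.5)), (18, np.float64(239.1)), (24, np.float64(239.6))]
```

```bash
python3 -m pendant '[[0.5,[0,0,-0.012],0],[0.5,[0,0,-0.02],0],[0.5,[0,0,-0.03],0],[0.5,[0,0,-0.03],0],[0.5,[0,0,-0.01],0]]' >/dev/null; python3 d.py; python3 tilt.py 5 | grep scene
```

```text
t 12.25 p [0.5733 0.1084 0.3434] yaw 10.31 tilt [-0.026 -0.005] F [0.53 0.24 0.45] M [-0.04 -0.15 -0.05] w 0.0444
TCP in rack mm [  0.9 113.  343.4] F rack [0.56 0.14 0.45]
scene R slope -0.059 [(-106, np.float64(243.6)), (-100, np.float64(242.7)), (-94, np.float64(243.6)), (-88, np.float64(243.2)), (-82, np.float64(242.6)), (-76, np.float64(230.3)), (-70, np.float64(231.0)), (-64, np.float64(239.2)), (-58, np.float64(240.6)), (-52, np.float64(239.9)), (-46, np.float64(241.2)), (-40, np.float64(238.8)), (-34, np.float64(238.6))]
scene L slope -0.088 [(40, np.float64(234.2)), (46, np.float64(233.5)), (52, np.float64(232.6)), (58, np.float64(232.2)), (64, np.float64(231.8)), (70, np.float64(231.0)), (76, np.float64(230.0)), (82, np.float64(230.5)), (88, np.float64(229.3)), (94, np.float64(240.6)), (100, np.float64(257.8)), (106, np.float64(227.9)), (142, np.float64(216.2)), (148, np.float64(224.2)), (154, np.float64(224.9))]
scene hub slope -0.063 [(-24, np.float64(242.4)), (-18, np.float64(241.6)), (-12, np.float64(241.1)), (-6, np.float64(241.2)), (0, np.float64(240.6)), (6, np.float64(240.2)), (12, np.float64(240.7)), (18, np.float64(239.9)), (24, np.float64(238.5))]
```

View pics/scene5.png

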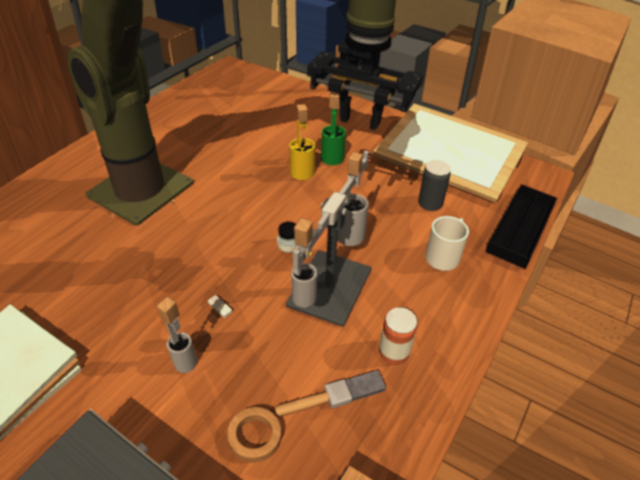

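```bash
python3 -m pendant '[[0.4,[-0.03,0.01,0],0.2],[0.4,[-0.03,0.02,0],0.3],[0.4,[-0.028,0.03,0],0.3],[0.4,[-0.02,0.035,0],0.3],[0.4,[-0.015,0.038,0],0.3]]' >/dev/null
python3 -m pendant '[[0.4,[-0.012,0.038,0],0.3],[0.4,[-0.012,0.038,0],0.2],[0.4,[-0.012,0.038,0],0.2],[0.4,[-0.008,0.038,0],0.1],[0.4,[0,0.035,0],0.0]]' >/dev/null
python3 d.py 0.467 -0.312 0.30 -2
```

```text
t 13.18 p [ 0.4129 -0.2328  0.3341] yaw -0.19 tilt [-0.046  0.002] F [ 0.49 -0.21  0.02] M [-0.01 -0.17 -0.01] w 0.0529
delta tool mm [55.8 79.1 31.4] twist 0.36
TCP in rack mm [-216.3 -195.2  334.1] F rack [ 0.45 -0.29  0.02]
```

```bash
python3 -m pendant '[[0.4,[0.012,0.015,0],0.1],[0.4,[0.015,0.02,0.005],0.1],[0.4,[0.012,0.015,0.01],0.1],[0.4,[0.005,0.005,0.005],0],[0.4,[0,0,0],0]]' >/dev/null
python3 -m pendant '[[0.4,[0,0,0],0]]' >/dev/null
python3 d.py 0.467 -0.312 0.26 -2
python3 - <<'E'
from m import *
p,a,D=grab("wrist","w6"); P=cloud(p,D)
rep("w",P,"grip",(.42,-.36),(.52,-.26),.175,.195)
E
```

```text
t 13.68 p [ 0.4465 -0.3014  0.3027] yaw -2.81 tilt [-0.061  0.004] F [-0.03  1.23 -0.64] M [ 0.05 -0.13 -0.01] w 0.0529
delta tool mm [23.5  9.6 41.3] twist -0.16
TCP in rack mm [-195.1 -268.6  302.7] F rack [ 0.19  1.21 -0.64]
w grip 964 med [ 0.4664 -0.31    0.1808] z 0.175 0.183 rect [ 466.3 -311.1] [21.9 25.9] 0.1
```

```bash
python3 -m pendant '[[0.4,[0.01,0.005,0.01],0],[0.4,[0.008,0.003,0.01],-0.1],[0.4,[0,0,0.005],0],[0.4,[0,0,0],0]]' >/dev/null
python3 d.py 0.4665 -0.3112 0.23 -1.5
```

```text
t 14.07 p [ 0.4624 -0.3054  0.2772] yaw -1.83 tilt [-0.061  0.005] F [-0.66  0.7   0.45] M [-0.06 -0.19 -0.01] w 0.0528
delta tool mm [ 7.2  5.8 46.8] twist -0.07
TCP in rack mm [-180.1 -275.3  277.2] F rack [-0.53  0.8   0.45]
```

```bash
python3 -c "
from h import *
print(np.round(state()['qpos'],3))"
python3 -m pendant '[[0.4,[0.003,0.002,0.015],0],[0.4,[0.003,0.002,0.015],-0.1],[0.4,[0.001,0.001,0.01],0],[0.4,[0,0,0],0]]' >/dev/null
python3 d.py 0.4665 -0.3112 0.148 -1.5
python3 -c "
from h import *
print(np.round(state()['qpos'],3))"
```

```text
[ 0.806  0.612 -0.545  1.673  0.376  1.023  0.092]
t 14.4 p [ 0.4669 -0.3079  0.2374] yaw -1.09 tilt [-0.06   0.004] F [-0.95  0.18  0.17] M [-0.04 -0.12 -0.01] w 0.053
delta tool mm [ 5.   3.6 89.3] twist 0.08
TCP in rack mm [-176.1 -278.5  237.4] F rack [-0.9   0.34  0.17]
[ 0.793  0.664 -0.527  1.708  0.415  0.942  0.071]
```

```bash
python3 -m pendant '[[0.4,[0.03,0,0],0],[0.4,[0.04,0,0],0],[0.4,[0.02,0,0],0],[0.4,[0,0,0],0]]' >/dev/null; python3 d.py |head -1
python3 -m pendant '[[0.4,[-0.01,0,0],0],[0.4,[-0.015,0,0],0],[0.4,[-0.015,0,0],0],[0.4,[-0.015,0,0],0],[0.4,[-0.015,0,0],0]]' >/dev/null
python3 -m pendant '[[0.4,[-0.007,0,0],0],[0.4,[0,0,0],0],[0.4,[0,0,0],0]]' >/dev/null
python3 d.py 0.4665 -0.3112 0.148 -1.5
```

```text
t 14.73 p [ 0.5557 -0.3091  0.2333] yaw -1.21 tilt [-0.065  0.004] F [-0.6   0.56  0.23] M [-0.04 -0.19 -0.  ] w 0.0526
t 15.4 p [ 0.4629 -0.3064  0.2424] yaw -1.37 tilt [-0.071  0.002] F [ 0.21  0.03 -0.15] M [-0.03 -0.14 -0.02] w 0.0532
delta tool mm [10.4  4.7 93.9] twist 0.03
TCP in rack mm [-179.8 -276.4  242.4] F rack [ 0.21 -0.01 -0.15]
```

```bash
python3 -m pendant '[[0.4,[0.005,0.002,0.015],0],[0.4,[0.003,0.002,0.015],0],[0.4,[0.001,0.001,0.01],0],[0.4,[0,0,0],0],[0.4,[0,0,0],0]]' >/dev/null; python3 d.py 0.4665 -0.3112 0.148 -1.5
```

```text
t 15.82 p [ 0.471  -0.3122  0.2024] yaw -1.4 tilt [-0.067 -0.   ] F [ 0.98 -0.24  0.75] M [ 0.05 -0.16  0.08] w 0.0528
delta tool mm [-0.9 -1.  54.6] twist 0.02
TCP in rack mm [-172.8 -283.5  202.4] F rack [ 0.92 -0.41  0.75]
```

```bash
python3 -m pendant '[[0.4,[-0.001,0,0.025],0],[0.4,[0,0,0.02],0],[0.4,[0,0,0],0],[0.4,[0,0,0],0]]' >/dev/null; python3 d.py 0.4655 -0.3112 0.149 -1.5
```

```text
t 16.15 p [ 0.4702 -0.3122  0.1592] yaw -1.37 tilt [-0.061 -0.002] F [ 0.55 -0.44 -0.27] M [-0.04 -0.16  0.01] w 0.0525
delta tool mm [-4.1 -1.  10.4] twist 0.03
TCP in rack mm [-173.7 -283.4  159.2] F rack [ 0.46 -0.52 -0.27]
```

```bash
python3 -m pendant '[[0.4,[-0.003,-0.001,0.006],0],[0.4,[-0.001,0,0.004],0],[0.4,[0,0,0],0]]' >/dev/null; python3 d.py 0.4655 -0.3112 0.149 -1.5
python3 -m pendant '[[1,[0,0,0],0],[1,[0,0,0],0],[1,[0,0,0],0],[1,[0,0,0],0],[1,[0,0,0],0]]' >/dev/null; python3 d.py 0.4655 -0.3112 0.149 -1.5
```

```text
t 16.4 p [ 0.4672 -0.3114  0.1515] yaw -1.37 tilt [-0.057 -0.004] F [-0.36 -0.23  0.16] M [-0.07 -0.13 -0.02] w 0.0528
delta tool mm [-1.6 -0.1  2.6] twist 0.03
TCP in rack mm [-176.4 -282.   151.5] F rack [-0.4  -0.16  0.16]
t 16.82 p [ 0.4683 -0.3119  0.1536] yaw -1.39 tilt [-0.053 -0.005] F [ 1.33 -0.59 -0.95] M [-0.05 -0.67 -0.04] w 0.0223
delta tool mm [-2.6 -0.7  4.8] twist 0.02
TCP in rack mm [-175.5 -282.7  153.6] F rack [ 1.21 -0.82 -0.95]
```

```bash
python3 -m pendant '[[1,[0,0,-0.01],0],[1,[0,0,-0.02],0],[1,[0,0,-0.025],0],[1,[0,0,-0.025],0],[1,[0,0,-0.025],-0.2]]' >/dev/null
python3 -m pendant '[[1,[0,-0.005,-0.018],-0.4],[1,[0,-0.015,-0.01],-0.4],[1,[0.002,-0.025,0],-0.4],[1,[0.003,-0.025,0],-0.4],[1,[0.003,-0.025,0],-0.3]]' >/dev/null;
python3 d.py 0.517 -0.067 0.290 10
```

```text
t 17.65 p [ 0.4726 -0.2158  0.2942] yaw 9.12 tilt [-0.058 -0.005] F [ 0.61  0.29 -1.52] M [ 0.03 -0.18 -0.04] w 0.0219
delta tool mm [  67.6 -139.9    0.9] twist -0.18
TCP in rack mm [-154.5 -188.8  294.2] F rack [ 0.66  0.18 -1.52]
```

```bash
python3 -m pendant '[[1,[0.012,-0.025,0],-0.1],[1,[0.012,-0.025,0],0],[1,[0.012,-0.025,0],0],[1,[0.01,-0.022,0],0],[1,[0.006,-0.012,0],0]]' >/dev/null
python3 -m pendant '[[1,[0,0,0],0],[1,[0,0,0],0]]' >/dev/null; python3 d.py 0.517 -0.067 0.290 10; python3 tilt.py 7 | grep -v hub
```

```text
t 18.23 p [ 0.5001 -0.0797  0.2925] yaw 10.97 tilt [-0.064  0.   ] F [-0.74 -0.47 -2.39] M [-0.08 -0.16  0.02] w 0.0218
delta tool mm [19.1 -9.3  1.4] twist 0.19
TCP in rack mm [-103.8  -59.6  292.5] F rack [-0.82 -0.33 -2.39]
scene R slope -0.062 [(-106, np.float64(243.2)), (-100, np.float64(243.7)), (-94, np.float64(243.5)), (-88, np.float64(243.8)), (-82, np.float64(242.8)), (-76, np.float64(233.9)), (-70, np.float64(232.4)), (-64, np.float64(241.3)), (-58, np.float64(240.9)), (-52, np.float64(240.5)), (-46, np.float64(240.1)), (-40, np.float64(240.1)), (-34, np.float64(238.3))]
scene L slope -0.1 [(40, np.float64(233.8)), (46, np.float64(232.4)), (52, np.float64(233.1)), (58, np.float64(232.1)), (64, np.float64(231.7)), (70, np.float64(231.2)), (76, np.float64(230.5)), (82, np.float64(230.8)), (88, np.float64(229.3)), (94, np.float64(255.5)), (100, np.float64(257.1)), (106, np.float64(225.3)), (142, np.float64(213.7)), (148, np.float64(222.6)), (154, np.float64(223.8))]
top L slope -0.071 [(40, np.float64(236.4)), (46, np.float64(237.7)), (52, np.float64(235.8)), (58, np.float64(235.6)), (64, np.float64(232.7)), (70, np.float64(233.3)), (76, np.float64(233.5)), (82, np.float64(230.9)), (88, np.float64(231.0)), (94, np.float64(232.6)), (100, np.float64(250.7)), (130, np.float64(228.7)), (136, np.float64(229.7)), (142, np.float64(227.7)), (148, np.float64(228.7)), (154, np.float64(227.6))]
```

View pics/scene7.png

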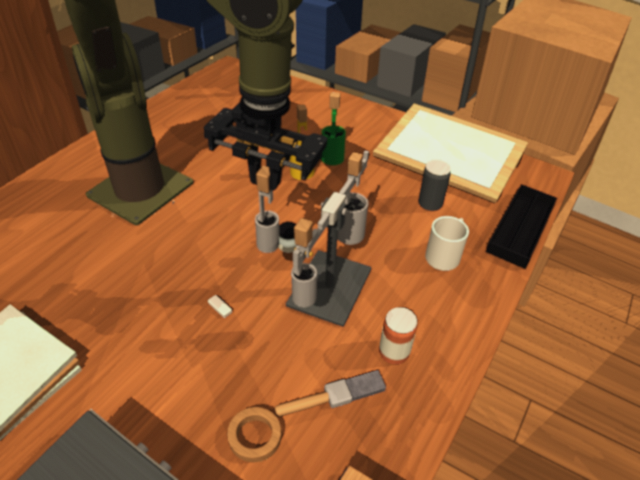

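```bash
python3 -m pendant '[[1,[0.015,-0.002,-0.001],0.1],[1,[0.02,-0.002,-0.001],0.1],[1,[0.02,-0.001,-0.001],0],[1,[0.012,0,-0.001],0],[1,[0,0,0],0]]' >/dev/null
python3 -m pendant '[[1,[0,0,0],0]]' >/dev/null; python3 d.py 0.583 -0.0522 0.290 10
```

```text
t 18.83 p [ 0.5632 -0.076   0.2905] yaw 8.86 tilt [-0.071 -0.006] F [ 0.2  -0.42 -1.64] M [-0.04 -0.13 -0.06] w 0.0219
delta tool mm [ 23.2 -20.5  -1.1] twist -0.23
TCP in rack mm [-41.  -66.9 290.5] F rack [ 0.13 -0.45 -1.64]
```

```bash
python3 -m pendant '[[1,[0.005,-0.008,0],-0.2],[1,[0.007,-0.008,-0.001],0],[1,[0.005,-0.002,-0.001],0],[1,[0,0,0],0],[1,[0,0,0],0]]' >/dev/null; python3 d.py 0.6007 -0.0522 0.289 10
```

```text
t 19.25 p [ 0.575  -0.0565  0.2911] yaw 9.77 tilt [-0.075 -0.008] F [-0.16 -0.27 -1.96] M [-0.06 -0.23 -0.08] w 0.0215
delta tool mm [26.1  0.1  0.1] twist -0.05
TCP in rack mm [-26.  -49.8 291.1] F rack [-0.21 -0.24 -1.96]
```

```bash
python3 -m pendant '[[1,[0.01,0.001,0],0],[1,[0.01,0.001,-0.001],0],[1,[0.003,0,-0.001],0],[1,[0,0,0],0],[1,[0,0,0],0]]' >/dev/null; python3 d.py 0.6017 -0.0522 0.268 10
python3 - <<'E'
from m import *
p,a,D=grab("wrist","w8"); P=cloud(p,D)
c,s=np.cos(np.radians(10)),np.sin(np.radians(10)); A=np.array([[c,s,0],[-s,c,0],[0,0,1]])
for n in("scene","top"):
    p,a,D=grab(n,n+"8"); Q=(cloud(p,D)-np.array([.592,-.003,0]))@A.T
    im=a[150:330,220:400] if n=="scene" else a[150:290,240:420]
    cv2.imwrite(f"pics/c8{n}.png",cv2.resize(im,None,fx=3.3,fy=3.3,interpolation=cv2.INTER_CUBIC)[...,::-1])
    for z0,z1 in((.14,.2),(.25,.262),(.262,.27),(.27,.283),(.285,.3),(.3,.33)):
        q=Q[(np.abs(Q[...,1]+.05)<.03)&(np.abs(Q[...,0])<.06)&(Q[...,2]>z0)&(Q[...,2]<z1)]
        if len(q)>3: print(n,z0,len(q),np.round(np.percentile(q[:,:2]*1000,[3,50,97],axis=0),1).tolist())
E
```

```text
t 19.67 p [ 0.5973 -0.0545  0.2917] yaw 9.82 tilt [-0.077 -0.01 ] F [-0.05 -0.1  -2.18] M [-0.01 -0.19  0.  ] w 0.0219
delta tool mm [ 6.6 -1.4 23.3] twist -0.04
TCP in rack mm [ -3.7 -51.6 291.7] F rack [-0.07 -0.09 -2.18]
scene 0.14 401 [[-20.3, -73.6], [0.2, -67.3], [10.3, -38.3]]
scene 0.25 40 [[-16.9, -59.1], [-12.9, -56.6], [4.8, -46.5]]
scene 0.262 29 [[-16.4, -59.7], [-2.3, -57.5], [5.6, -48.9]]
scene 0.27 49 [[-14.8, -60.7], [-0.7, -58.0], [6.4, -51.3]]
scene 0.285 142 [[-24.2, -67.0], [-1.4, -64.1], [20.9, -55.6]]
scene 0.3 527 [[-26.1, -66.4], [-1.5, -62.1], [24.7, -44.9]]
top 0.14 45 [[-30.6, -65.4], [-25.1, -35.8], [-13.9, -28.8]]
```

View pics/c8scene.png

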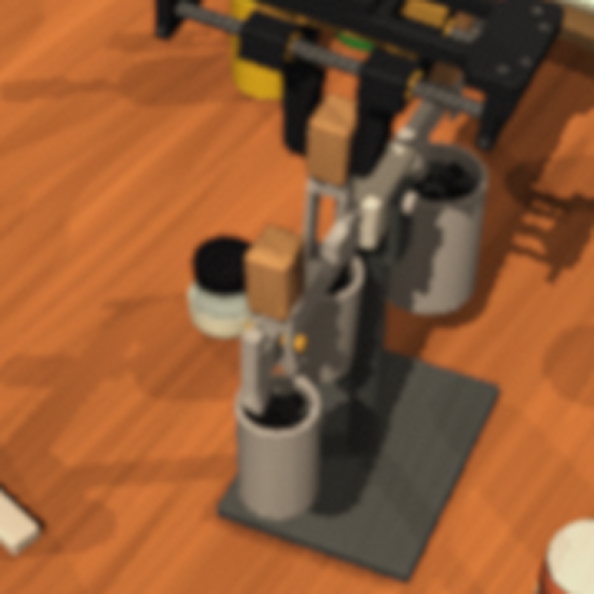

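```bash
python3 -m pendant '[[1,[0.004,0,0],0],[1,[0.002,0,0.005],0],[1,[0,0,0.006],0],[1,[0,0,0.004],0],[1,[0,0,0],0]]' >/dev/null; python3 d.py 0.6017 -0.0522 0.263 10
python3 -m pendant '[[1,[0,0,0],0]]' >/dev/null; python3 d.py | tail -1
```

```text
t 20.23 p [ 0.6014 -0.0542  0.2749] yaw 9.8 tilt [-0.078 -0.011] F [ 0.79  0.24 -1.84] M [ 0.   -0.13 -0.03] w 0.0216
delta tool mm [ 1.5 -1.9 11.8] twist -0.04
TCP in rack mm [  0.4 -52.1 274.9] F rack [ 0.82  0.1  -1.84]
TCP in rack mm [ 1.000e-01 -5.200e+01  2.743e+02] F rack [ 0.25  0.2  -2.07]
```

```bash
python3 -m pendant '[[1,[0.001,0,0.005],0],[1,[0,0,0.004],0],[1,[0,0,0],0]]' >/dev/null; python3 d.py|tail -1
python3 -m pendant '[[1,[0,0,0.002],0],[1,[0,0,0],0]]' >/dev/null; python3 d.py|tail -1
python3 -m pendant '[[1,[0,0,0.0015],0],[1,[0,0,0],0]]' >/dev/null; python3 d.py
```

```text
TCP in rack mm [  0.3 -52.  264.3] F rack [ 0.45 -0.77 -1.7 ]
TCP in rack mm [ 2.000e-01 -5.230e+01  2.622e+02] F rack [ 0.32 -0.11 -2.07]
t 20.9 p [ 0.6014 -0.0547  0.2613] yaw 9.77 tilt [-0.077 -0.011] F [-0.99  0.05 -0.14] M [ 0.01 -0.06 -0.02] w 0.0216
TCP in rack mm [  0.3 -52.5 261.3] F rack [-0.96  0.22 -0.14]
```

Contact at about 0.262. I'll press slightly more, then slide outwards (rack -y, tool +y).

```bash
python3 -m pendant '[[1,[0,0,0.0015],0],[1,[0,0,0],0]]' >/dev/null; python3 d.py|tail -1
python3 -m pendant '[[1,[0,0.002,0],0],[1,[0,0.002,0],0]]' >/dev/null; python3 d.py|tail -1
python3 -m pendant '[[1,[0,0.002,0],0],[1,[0,0.001,0],0]]' >/dev/null; python3 d.py
```

```text
TCP in rack mm [  0.4 -52.6 260.4] F rack [-1.24 -1.    0.92]
TCP in rack mm [  0.9 -55.  260.9] F rack [0.7  1.7  0.28]
t 21.4 p [ 0.6033 -0.0595  0.2611] yaw 9.89 tilt [-0.075 -0.008] F [-0.95  0.76 -0.79] M [ 0.19 -0.11 -0.03] w 0.0217
TCP in rack mm [  1.4 -57.6 261.1] F rack [-0.81  0.91 -0.79]
```

```bash
python3 -m pendant '[[1,[-0.001,0.002,0.001],0],[1,[0,0.002,0.0005],0]]' >/dev/null; python3 d.py|tail -1
python3 -m pendant '[[1,[0,0.002,0.0005],0],[1,[0,0.001,0],0]]' >/dev/null; python3 d.py|tail -1
python3 -m pendant '[[1,[0,0.002,0.0005],0],[1,[0,0.001,0],0]]' >/dev/null; python3 d.py
```

```text
TCP in rack mm [  0.9 -61.1 260. ] F rack [-0.72  0.21  1.02]
TCP in rack mm [  1.1 -64.4 259.6] F rack [-0.31  0.85  1.02]
t 21.9 p [ 0.6049 -0.0694  0.2592] yaw 9.91 tilt [-0.072 -0.006] F [0.03 0.86 0.56] M [ 0.28 -0.1  -0.02] w 0.0219
TCP in rack mm [  1.2 -67.6 259.2] F rack [0.18 0.84 0.56]
```

```bash
python3 -m pendant '[[1,[0,0.002,0],0],[1,[0,0.001,0],0]]' >/dev/null; python3 d.py|tail -1
python3 -m pendant '[[1,[0,0.0015,0],0],[1,[0,0.001,0],0]]' >/dev/null; python3 d.py
```

```text
TCP in rack mm [  0.8 -71.6 258.7] F rack [ 0.08  1.07 -1.32]
t 22.23 p [ 0.6051 -0.0748  0.2577] yaw 9.93 tilt [-0.075 -0.004] F [ 0.18  4.09 -1.99] M [ 0.95 -0.25 -0.06] w 0.0219
TCP in rack mm [  0.4 -72.9 257.7] F rack [ 0.89  4.   -1.99]
```

```bash
python3 -m pendant '[[1,[0,-0.0015,0.001],0],[1,[0,0,0.001],0]]' >/dev/null; python3 d.py|tail -1
python3 -m pendant '[[1,[0,0,0.001],0],[1,[0,0,0.0005],0]]' >/dev/null; python3 d.py|tail -1
python3 -m pendant '[[1,[0.0,0,0.001],0],[1,[0,0,0],0]]' >/dev/null; python3 d.py; python3 tilt.py 9
```

```text
TCP in rack mm [-2.000e-01 -7.220e+01  2.551e+02] F rack [ 0.09  0.69 -0.3 ]
TCP in rack mm [ -0.5 -73.  253.2] F rack [-0.19  1.32 -0.81]
t 22.73 p [ 0.6042 -0.0751  0.2522] yaw 9.89 tilt [-0.076 -0.007] F [-0.09  1.23 -0.98] M [ 0.28 -0.14 -0.07] w 0.0217
TCP in rack mm [ -0.5 -73.1 252.2] F rack [ 0.13  1.23 -0.98]
scene R slope -0.063 [(-106, np.float64(237.6)), (-100, np.float64(239.3)), (-94, np.float64(239.9)), (-88, np.float64(256.6)), (-82, np.float64(238.8)), (-76, np.float64(231.9))]
scene L slope -0.426 [(94, np.float64(257.9)), (100, np.float64(258.0)), (106, np.float64(231.5)), (142, np.float64(225.3)), (148, np.float64(231.0)), (154, np.float64(232.1))]
top L slope -0.029 [(40, np.float64(238.3)), (46, np.float64(236.5)), (52, np.float64(236.4)), (58, np.float64(234.9)), (64, np.float64(236.8)), (70, np.float64(234.4)), (76, np.float64(237.4)), (82, np.float64(236.4)), (88, np.float64(233.3)), (94, np.float64(234.7)), (100, np.float64(255.0)), (130, np.float64(233.5)), (136, np.float64(234.8)), (142, np.float64(232.3)), (148, np.float64(232.1)), (154, np.float64(234.0))]
top hub slope -0.056 [(-24, np.float64(243.4)), (-18, np.float64(243.3)), (-12, np.float64(243.5)), (-6, np.float64(243.3)), (0, np.float64(243.1)), (6, np.float64(240.8)), (12, np.float64(240.9)), (18, np.float64(240.8)), (24, np.float64(242.2))]
```

```bash
python3 -m pendant '[[1,[0.0,-0.0007,0.0015],0],[1,[0,0,0.0008],0],[1,[0,0,0],0]]' >/dev/null; python3 d.py
python3 -m pendant '[[0.7,[0,0,0],0],[0.5,[0,0,0],0],[0.5,[0,0,0],0],[0.5,[0,0,0],0]]' >/dev/null; python3 d.py; python3 tilt.py 10
```

```text
t 23.08 p [ 0.6042 -0.0751  0.2505] yaw 9.84 tilt [-0.075 -0.008] F [-0.64  1.06  0.1 ] M [ 0.17 -0.09  0.03] w 0.0219
TCP in rack mm [ -0.5 -73.1 250.5] F rack [-0.44  1.16  0.1 ]
t 23.42 p [ 0.6043 -0.076   0.2506] yaw 9.8 tilt [-0.074 -0.01 ] F [-0.11 -0.37 -0.67] M [-0.05 -0.11  0.02] w 0.0432
TCP in rack mm [ -0.6 -74.  250.6] F rack [-0.18 -0.35 -0.67]
scene R slope -0.126 [(-106, np.float64(238.5)), (-100, np.float64(239.9)), (-94, np.float64(239.0)), (-88, np.float64(257.3)), (-82, np.float64(256.9)), (-76, np.float64(234.7)), (-58, np.float64(232.0)), (-52, np.float64(236.5)), (-46, np.float64(236.7)), (-40, np.float64(237.4)), (-34, np.float64(237.0))]
scene L slope -0.562 [(94, np.float64(258.4)), (100, np.float64(257.5)), (142, np.float64(219.5)), (148, np.float64(231.2)), (154, np.float64(231.3))]
top R slope -0.09 [(-52, np.float64(239.7)), (-46, np.float64(238.2)), (-40, np.float64(238.2)), (-34, np.float64(237.9))]
top L slope -0.013 [(40, np.float64(235.9)), (46, np.float64(236.6)), (52, np.float64(235.8)), (58, np.float64(234.4)), (64, np.float64(234.9)), (70, np.float64(237.4)), (76, np.float64(234.4)), (82, np.float64(235.7)), (88, np.float64(234.8)), (94, np.float64(237.3)), (100, np.float64(259.0)), (130, np.float64(234.1)), (136, np.float64(234.4)), (142, np.float64(234.4)), (148, np.float64(233.4)), (154, np.float64(233.1))]
top hub slope -0.023 [(-24, np.float64(243.2)), (-18, np.float64(243.8)), (-12, np.float64(241.7)), (-6, np.float64(243.8)), (0, np.float64(243.1)), (6, np.float64(243.7)), (12, np.float64(241.8)), (18, np.float64(242.1)), (24, np.float64(242.4))]
```

```bash
python3 -m pendant '[[0.4,[-0.001,0,-0.012],0],[0.4,[-0.001,0,-0.02],0],[0.4,[-0.001,0,-0.03],0],[0.4,[0,0,-0.03],0],[0.4,[0,0,-0.02],0]]' >/dev/null;  python3 d.py
python3 -m pendant '[[0.4,[-0.03,0,0],0],[0.4,[-0.03,0,0],0],[0.4,[-0.03,0,0],0],[0.4,[-0.03,0,0],0],[0.4,[-0.02,0,0],0]]' >/dev/null
python3 -m pendant '[[0.4,[0,0,0],0],[0.4,[0,0,0],0],[0.4,[0,0,0],0],[0.4,[0,0,0],0],[0.4,[0,0,0],0]]' >/dev/null
python3 -m pendant '[[0.4,[0,0,0],0],[0.4,[0,0,0],0],[0.4,[0,0,0],0],[0.4,[0,0,0],0],[0.4,[0,0,0],0]]' >/dev/null
python3 d.py;python3 tilt.py 11
python3 - <<'E'
from h import *
a=np.load("pics/scene11.npz")["a"]; b=np.load("pics/top11.npz")["a"]
o=np.hstack([cv2.resize(a[130:340,210:420],(400,400),interpolation=2),cv2.resize(b[180:270,230:410],(400,200),interpolation=2) if 0 else np.vstack([cv2.resize(b[180:270,230:410],(400,200),interpolation=2),np.zeros((200,400,3),np.uint8)])])
cv2.imwrite("pics/c11.png",o[...,::-1])
E
```

```text
t 23.93 p [ 0.6064 -0.076   0.3644] yaw 9.89 tilt [-0.087 -0.009] F [-0.26  0.56 -0.23] M [-0.04 -0.17  0.05] w 0.0529
TCP in rack mm [  1.5 -74.4 364.4] F rack [-0.16  0.6  -0.23]
t 25.18 p [ 0.4734 -0.0958  0.3879] yaw 10.08 tilt [-0.062 -0.006] F [ 0.43  0.25 -0.94] M [-0.03 -0.12 -0.04] w 0.0527
TCP in rack mm [-132.9  -70.8  387.9] F rack [ 0.47  0.17 -0.94]
scene R slope -0.134 [(-106, np.float64(238.8)), (-100, np.float64(238.5)), (-94, np.float64(238.7)), (-88, np.float64(258.2)), (-82, np.float64(255.4)), (-76, np.float64(233.9)), (-52, np.float64(228.9)), (-46, np.float64(235.9)), (-40, np.float64(237.0)), (-34, np.float64(236.9))]
scene L slope -0.051 [(40, np.float64(235.6)), (46, np.float64(233.9)), (52, np.float64(235.3)), (58, np.float64(235.0)), (64, np.float64(234.2)), (70, np.float64(234.6)), (76, np.float64(233.5)), (82, np.float64(234.2)), (88, np.float64(235.1)), (94, np.float64(254.2)), (100, np.float64(257.3)), (106, np.float64(232.0)), (142, np.float64(219.9)), (148, np.float64(230.1)), (154, np.float64(231.4))]
scene hub slope -0.036 [(-24, np.float64(241.6))
[... 325 characters left out ...]
 (-34, np.float64(238.5))]
top L slope -0.026 [(40, np.float64(237.3)), (46, np.float64(235.8)), (52, np.float64(236.5)), (58, np.float64(239.0)), (64, np.float64(237.2)), (70, np.float64(234.1)), (76, np.float64(236.5)), (82, np.float64(237.0)), (88, np.float64(233.7)), (94, np.float64(236.2)), (100, np.float64(255.8)), (130, np.float64(233.8)), (136, np.float64(235.8)), (142, np.float64(234.1)), (148, np.float64(233.9)), (154, np.float64(232.1))]
top hub slope -0.047 [(-24, np.float64(245.9)), (-18, np.float64(243.1)), (-12, np.float64(243.0)), (-6, np.float64(243.6)), (0, np.float64(242.6)), (6, np.float64(242.7)), (12, np.float64(244.2)), (18, np.float64(241.6)), (24, np.float64(242.4))]
```

View pics/c11.png

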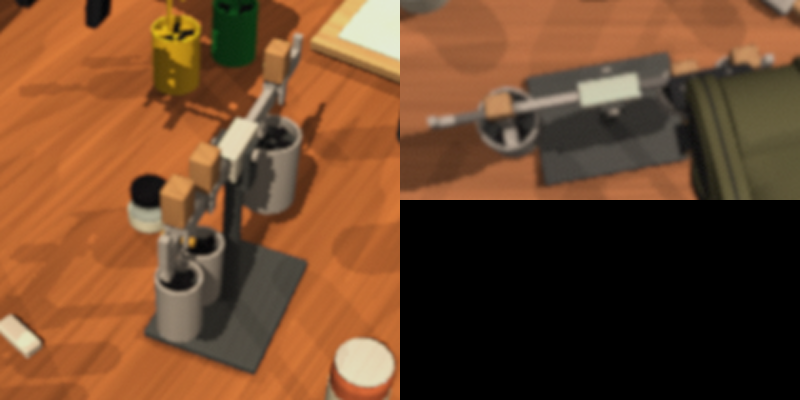

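Run:
```python
from m import *
c,s=np.cos(np.radians(10)),np.sin(np.radians(10)); A=np.array([[c,s,0],[-s,c,0],[0,0,1]])
for n in("scene","top"):
    p=camera_params(n); D=np.load(f"pics/{n}11.npz")["D"]; Q=(cloud(p,D)-np.array([.592,-.003,0]))@A.T
    for nm,y in(("big",.109),("small",-.072),("pinned",-.133)):
        q=Q[(np.abs(Q[...,1]-y)<.03)&(np.abs(Q[...,0])<.025)&(Q[...,2]>.26)&(Q[...,2]<.32)]
        if len(q)<5: print(n,nm,len(q)); continue
        zt=np.percentile(q[:,2],90); t=q[q[:,2]>zt-.004]; print(n,nm,"top z",round(zt,4),"x",np.round(np.percentile(t[:,0],[3,97]),4),"y",np.round(np.percentile(t[:,1],[3,97]),4))
    m=(np.abs(Q[...,0])<.012)&(np.abs(Q[...,1])<.027)&(Q[...,2]>.23)&(Q[...,2]<.26); q=Q[m]
    print(n,"hub plane",np.round(np.linalg.lstsq(np.c_[q[:,:2],np.ones(len(q))],q[:,2],rcond=None)[0],4))
```

```text
scene big top z 0.2756 x [-0.0096  0.01  ] y [0.0966 0.1216]
scene small top z 0.28 x [-0.0112  0.0096] y [-0.086 -0.062]
scene pinned top z 0.2918 x [-0.0096  0.0101] y [-0.1453 -0.121 ]
scene hub plane [-0.1217 -0.0172  0.2391]
top big top z 0.2772 x [-0.0074  0.0108] y [0.0992 0.1225]
top small top z 0.2826 x [-0.001   0.0092] y [-0.0829 -0.0592]
top pinned top z 0.2931 x [-0.0078  0.0092] y [-0.1421 -0.119 ]
top hub plane [ 0.0792 -0.0215  0.2395]
```

```bash
for i in 1; do python3 -m pendant '[[0.4,[0,0,0],0],[0.4,[0,0,0],0],[0.4,[0,0,0],0],[0.4,[0,0,0],0],[0.4,[0,0,0],0]]' >/dev/null; done
python3 - <<'E'
from h import *
a=np.load("pics/scene11.npz")["a"].astype(int)
b=camera("scene")[0].astype(int); python=0
c=[np.abs(b-a)[130:340,210:420].mean()]
for _ in range(3):
    x=camera("scene")[0].astype(int); c.append(np.abs(x-b)[130:340,210:420].mean()); b=x
print(np.round(c,3)); print(state()["time_s"],state()["contact_force"])
close_job()
E
```

```text
[0.849 0.948 0.869 0.675]
25.9 [-0.50441549 -1.20257446  0.09331759]
the job is handed in; nothing more can be done
```

Both tins are hanging in their notches, big tin on the left first and then the small tin on the right. The gripper is clear of everything, and the job was handed in at 25.9 s. The bar ends slightly off level, with the left arm a little low.

**How it went on:** For each tin I rested the hook on the rail and pressed about 3 N, then slid it outwards. Each one dropped in with a clear loss of contact force, followed by about a 4 N touch on the outer notch wall. I lowered the tin until the bar carried it and then let go.

**Last checks:**
- **Seating:** Grip tops measured about 276 mm (big) and 281 mm (small) above the desk. That matches fully seated hooks; on the rail they would be about 10 mm higher. The hooks sit at about +110 mm (big) and −73 mm (small) along the bar.
- **Bar tilt:** It settled at about −0.02 to −0.03 rad, not exactly 0. The nominal tin masses and the positions I measured predict −0.023 rad for correctly hung tins, so I did not adjust it. With only the big tin on, I measured about −0.07 to −0.08 rad, against "about −0.05" in the brief. The tilt never measured above 0.1 rad.
- **Forces:** The highest I read on the rack was about 4 N sideways.
- **Stillness:** Successive camera pictures of the rack differed only slightly, about the same each time, so I saw no sign of swinging.

**Drift:** The tool slowly leaned to about 4–5° from vertical during the moves, and the interface gave me no way to correct it. The small tin was therefore gripped and hung slightly tilted, and its grip measured centred over the bar after release. I saw nothing else on the desk disturbed in the pictures, but I did not check each item's position.

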